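# Start the bottle mixer on fast

## Robot

A 6-joint arm with a two-finger parallel gripper is mounted at the origin on the work surface. World frame = base frame: x ahead of the robot, y to its left, z up, the work surface at z = 0. Lengths are in m, angles in rad, forces in N, time in s.
With the tool pointing down it reaches from about 0.4 to 0.825 m from the base axis. Payload 7 kg.
Tool frame: the origin (TCP) lies at the very end of the fingers, on their centre line; the grasp point (between the pads) lies 19 mm behind it (arm.hold_point_z is the distance from the TCP to the grasp point, in m); z points along the fingers, x is the direction in which the jaws open and shut, and the axes are right-handed (so a half turn about z gives the same grasp; the last joint's range is limited). The gripper opens to 85 mm and grips with 20 to 120 N. Pads are 22 mm wide; open, the fingers measure 114 mm over their backs; the gripper's body (76 mm by 85 mm) begins 54 mm behind the grasp point. The pads swing forward as they close: fully open they stand 13 mm farther back than shut.
Start: joints at [1.427, 0.359, 0.012, 0, -1.224, -0.288], TCP at [0.282, 0.613, 0.231] pointing down, gripper open.
Joint ranges: [-3.07, 3.07], [-1.43, 2.12], [-1.02, 1.25], [-3.03, 1.67], [-3.05, -0], [-3.03, 3.03]. Speed limits (rad/s): [2.39, 2.39, 3.01, 3.14, 3.14, 3.14].

## Interface

Orientations are given as a rotation vector (axis times angle).
In Python, from plant import arm, optics, finish_job gives the robot as it stands. The module is installed in compiled form; this text tells all that it offers.
- The arm moves only by the shell command python3 -m pendant 'ROWS' [OPENING] [FORCE]. ROWS is JSON, one flat list of numbers, 6 for each row, row after row: the shift along the tool's x, y, z in m, then the turn, a rotation vector about the tool's x, y, z in degrees. A call has 1 to 20 rows; each row is the pose to reach, as a shift and turn from the pose measured when the call began, along the tool's axes at that moment; what a row does not reach only later rows make up. A row lasts 1/10 s, in which the tool goes at most 50 mm and 8.59 degrees, less where a joint would pass 70% of its speed; a pose out of reach is approached as far as the arm can. A call with a gripper value outside its range is refused whole. OPENING is the finger opening in m, from 0 to 0.0854, set as the call begins (- or left out, the last holds). The fingers move at their own pace and stop on an object; FORCE is the grip in N (left out, the last holds). Time passes only in rows, so rows that repeat a pose let the fingers close. It gives the time, the measured TCP pose, the force and the opening at its end, in the units of the state.
- arm.observe(): the state, without advancing time (a new reading comes with each control period).
- optics.capture(name): name is "scene" or "top"; returns the picture (384x512x3 uint8, red, green, blue); there is no depth.
- optics.camera_info(name): a dict with "camera_matrix" (3x3 intrinsics, pixels), "R" (3x3) and "t" (3): a world point X has camera coordinates R X + t. Camera axes: x right, y down, z forward; pixel columns grow to the right and rows downward; lengths in m; the calibration is good to about 2 mm. A picture is of the moment at which its call begins. camera_info takes no time and is no camera call.
- finish_job(): hands the job in, once; it reports no verdict.
The state is a dict: "time": time; "q": joint angles; "joint_vel": joint speeds; "joint_torque": joint torques, N m; "tcp_pos": TCP position; "ee_rot": TCP orientation; "ft_force": force on the tool from outside, world axes, zero at the start; "moment": the same for the moment, N m; "finger_gap": finger opening in m.
Only numpy, scipy, OpenCV 4.12 (cv2) and the standard library are available. Lean on these libraries where they do the work, as an engineer would, in place of code of your own. Each camera call takes 0.05 s, during which the arm holds its last target.

## Task

Start the bottle mixer on its fast setting: with the fingertips, push its lever from off past the first click (slow) all the way to the second stop (fast) and leave it there, and only then press the round start button fully in and let it spring back. Leave the bottle in the cup and the bottles and jar around the mixer standing where they are.

Things in the scene. Friction and masses are not known exactly. Their poses are not given: they have to be found in the camera images.
- mixer: bottle mixer fixed to the counter: white housing 220 x 340 x 80 mm (x, y, z) with a flat top. Origin at the centre of its underside, z up; x points away from the robot within 0.6 rad. In its frame: the lever's slot runs along x at y = -55 mm, the start button is at x = 0, y = -125, the bottle cup (grey ring 90 mm across, 45 high on the top) at x = 0, y = +95
- lever_grip (a point): centre of the lever's black crossbar (18 mm thick, 40 mm long, along the mixer's y) at the end of a 10 mm steel stem standing out of the slot. The stem turns about an axis along the mixer's y at x = 0, y = -55, z = 50 mm in its frame; the crossbar is 95 mm from that axis: 51 mm above the housing's top and 50 mm to the -x or +x side at the ends of travel, 65 mm above it when upright
- speed_lever (a joint): lever angle, rad: 0 = off, leaning 0.55 to the mixer's -x (towards the robot); 0.55 = slow, upright, first click; 1.10 = fast, leaning 0.55 to +x. Off and fast are hard ends. A spring detent pulls it into the nearest of these three and holds it there; getting from one to the next takes a push of about 5 to 15 N, and let go beyond about 0.95 it goes into fast and stays
- start_top (a point): centre of the top face of the round start button (grey, 32 mm across, in a low grey housing on the mixer's top), pressed straight down
- start (a joint): travel of the start button, m: 0 = out, 0.006 = fully in; it is sprung, about 5 N fully in, and comes back by itself
- load_mid (a point): half-way up the clear bottle standing loose in the mixer's cup (72 mm across, 180 mm tall, its foot 80 mm above the counter); z up along the bottle
- saline_mid (a point): half-way up a clear bottle standing on the counter by the mixer (72 mm across, 180 mm tall); z up along the bottle
- jar_mid (a point): half-way up a white jar standing on the counter by the mixer (66 mm across, 85 mm tall); z up along the jar
- vial_mid (a point): half-way up a small amber bottle standing on the counter by the mixer (52 mm across, 100 mm tall); z up along the bottle
Things that resemble listed ones, but are neither listed nor needed, are in the scene too. What is shaped like the part that bears saline_mid but black is not meant. Leave any blue look-alike of the part that bears load_mid alone.

How it is judged:
By the outcome, as a careful person would: the job done as asked, in the order asked, and still so for the second after the job is handed in, with the robot touching nothing.
It also fails if it takes over 48 s, if anything falls off the work surface, if the arm or the gripper's body presses on something with over 40 N, if the wrist force passes 120 N, or if a joint passes its speed limit or range.

## Working session

There is one attempt and no reset: what is moved stays moved. The work goes in short steps, Python scripts to look and compute and a shell command to move; the robot and the scene stay as the last step left them, time stands still between calls to the robot, and variables do not carry over. Pictures are saved under pics/ and viewed, and the job is handed in when it is done.

```bash
mkdir -p pics
python3 - <<'E'
from plant import arm,optics
import cv2,numpy as np
for n in("scene","top"):
    im=optics.capture(n); cv2.imwrite(f"pics/{n}0.png",im[:,:,::-1])
    c=optics.camera_info(n); print(n,np.round(c["camera_matrix"],1).tolist(),np.round(c["R"],3).tolist(),np.round(c["t"],3).tolist())
s=arm.observe(); print({k:np.round(v,3).tolist() for k,v in s.items()})
E
```

```text
scene [[470.0, 0.0, 251.9], [0.0, 470.0, 197.7], [0.0, 0.0, 1.0]] [[0.399, 0.917, 0.012], [0.565, -0.235, -0.791], [-0.722, 0.322, -0.612]] [-0.3, -0.196, 1.579]
top [[398.8, 0.0, 258.3], [0.0, 398.8, 188.3], [0.0, 0.0, 1.0]] [[0.028, -1.0, -0.005], [-0.988, -0.027, -0.152], [0.152, 0.009, -0.988]] [0.072, 0.587, 1.01]
{'time': 0.1, 'q': [1.427, 0.359, 0.011, -0.0, -1.224, -0.288], 'joint_vel': [-0.001, -0.001, 0.003, 0.0, -0.0, 0.001], 'joint_torque': [-0.002, -58.476, 29.411, 6.955, -0.003, 0.0], 'tcp_pos': [0.282, 0.613, 0.23], 'ee_rot': [1.693, -2.645, 0.001], 'ft_force': [-0.187, 0.351, 0.597], 'moment': [-0.048, 0.013, 0.048], 'finger_gap': 0.085}
```

View pics/scene0.png

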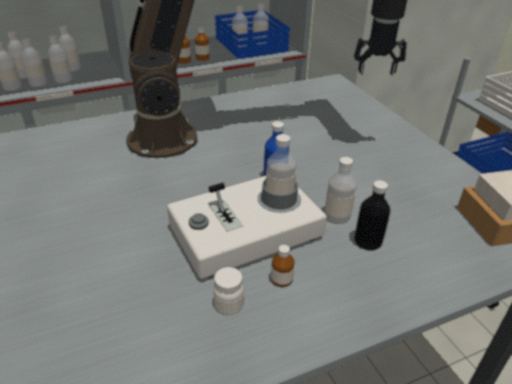

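View pics/top0.png

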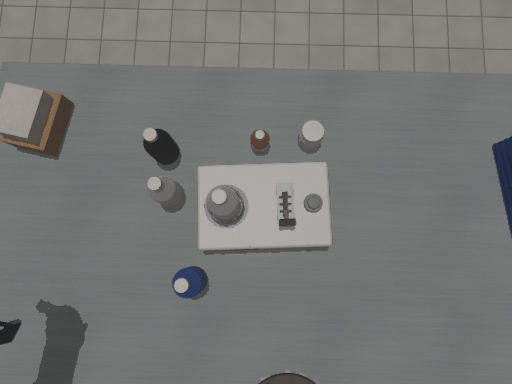

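The scene view shows the white mixer with its lever bar at about (216,188), the button at (199,220) and the load bottle in the cup at (282,175). In the top view the lever bar is at (287,222), the button at (313,203) and the cup at (225,205). I'll enlarge this for corner positions.

Run:
```python
import cv2
a=cv2.imread("pics/top0.png")[150:260,185:345]; cv2.imwrite("pics/topc.png",cv2.resize(a,None,fx=5,fy=5,interpolation=cv2.INTER_CUBIC))
a=cv2.imread("pics/scene0.png")[165:285,160:330]; cv2.imwrite("pics/scenec.png",cv2.resize(a,None,fx=4.5,fy=4.5,interpolation=cv2.INTER_CUBIC))
```

```text
(no output)
```

View pics/topc.png

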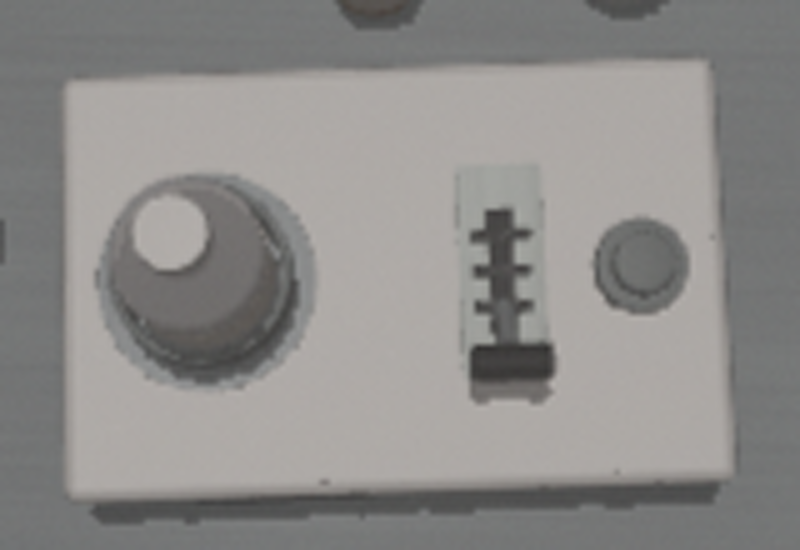

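View pics/scenec.png

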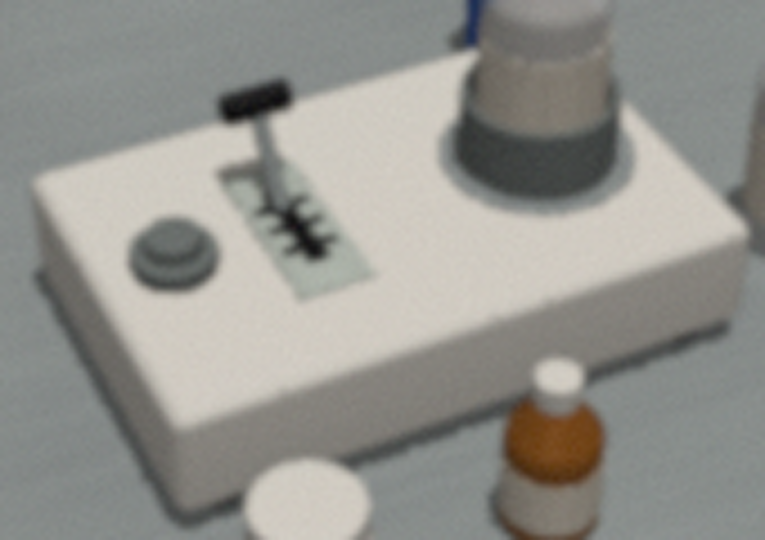

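```bash
cat > h.py <<'E'
import numpy as np,cv2
from plant import arm,optics
from scipy.optimize import least_squares
from scipy.spatial.transform import Rotation as Ro
C={n:optics.camera_info(n) for n in("scene","top")}
def proj(n,X):
    c=C[n]; p=(np.array(X)@np.array(c["R"]).T+c["t"])@np.array(c["camera_matrix"]).T
    return p[...,:2]/p[...,2:]
T=lambda u,v:(184.6+u/5,149.6+v/5)
S=lambda u,v:(159.6+u/4.5,164.6+v/4.5)
def mix(p,X):
    c,s=np.cos(p[2]),np.sin(p[2]); X=np.array(X)
    return np.array([p[0]+c*X[0]-s*X[1],p[1]+s*X[0]+c*X[1],X[2]])
E
python3 - <<'E'
from h import *
z=.08;L=.05*1
ob=[("top",T(66,80),(.11,.17,z)),("top",T(709,62),(.11,-.17,z)),("top",T(734,476),(-.11,-.17,z)),("top",T(68,497),(-.11,.17,z)),
("scene",S(37,183),(-.11,-.17,z)),("scene",S(178,428),(.11,-.17,z)),("scene",S(747,232),(.11,.17,z)),
("top",T(512,361),(-.05,-.055,.131)),("scene",S(256,101),(-.05,-.055,.131))]
f=lambda p:np.concatenate([proj(n,mix(p,X))-uv for n,uv,X in ob])
r=least_squares(f,[.5,0,0],loss="soft_l1");print(r.x,np.round(r.fun.reshape(-1,2) if r.fun.size==18 else f(r.x).reshape(-1,2),1).tolist())
g=lambda X:np.concatenate([proj("top",X)-T(643,261),proj("scene",X)-S(175,238)])
b=least_squares(g,[.5,0,.1]);print("button",b.x,b.fun)
p=r.x
for nm,X in dict(button=(0,-.125,.1),off=(-.05,-.055,.131),fast=(.05,-.055,.131),axis=(0,-.055,.05)).items():print(nm,mix(p,X))
def tri(a,b_,t0=(.5,0,.1)):
    return least_squares(lambda X:np.concatenate([proj("top",X)-a,proj("scene",X)-b_]),t0).x
print("lever tri",tri(T(512,361),S(256,101)))
E
```

```text
[0.53955506 0.0749021  0.06305863] [[-1.8, -1.7], [1.0, -2.7], [1.4, 0.4], [-1.3, 1.0], [-2.2, -2.1], [-0.5, -0.4], [2.4, -1.1], [0.1, -0.4], [0.1, 0.5]]
button [ 0.54628017 -0.04938344  0.09822356] [-0.06986708 -0.02579039 -0.07057224 -0.00225135]
button [ 0.54743216 -0.04984946  0.1       ]
off [0.49312036 0.01686057 0.131     ]
fast [0.59292161 0.02316225 0.131     ]
axis [0.54302099 0.02001141 0.05      ]
lever tri [0.49210294 0.01705226 0.13170418]
```

```bash
cat >> h.py <<'E'
def delta(target,yaw=None):
    s=arm.observe();R=Ro.from_rotvec(s["ee_rot"]).as_matrix()
    d=R.T@(np.array(target)-s["tcp_pos"])
    print("t",round(s["time"],2),"tcp",np.round(s["tcp_pos"],4),"shift mm",np.round(d*1000,1))
    if yaw is not None:
        # tool -y along heading yaw, tool z down
        y=-np.array([np.cos(yaw),np.sin(yaw),0]);z=np.array([0,0,-1.]);x=np.cross(y,z)
        print("turn deg",np.round(np.degrees(Ro.from_matrix(R.T@np.c_[x,y,z]).as_rotvec()),2))
E
python3 -c "
from h import *
delta((.282,.613,.34));delta((.445,.014,.34),.063);delta((.445,.014,.118))"
```

```text
t 0.1 tcp [0.2824 0.6127 0.2305] shift mm [  -0.     0.5 -109.5]
t 0.1 tcp [0.2824 0.6127 0.2305] shift mm [ 475.8 -398.3 -108.8]
turn deg [ 1.000e-02 -8.000e-02 -2.836e+01]
t 0.1 tcp [0.2824 0.6127 0.2305] shift mm [ 475.4 -398.3  113.2]
```

Candidates for each target:

| Item | Candidates | Choice |
|---|---|---|
| Lever | only the black crossbar at scene (216,188) | that crossbar |
| Button | the round grey button at scene (199,220), or the grey cup ring at (281,195) | the round button |

The blue and black bottles are decoys and aren't needed. The crops above confirm both choices. I'll close the fingers, lift, and traverse at z = 0.34.

```bash
python3 -m pendant '[0,0,-0.05,0,0,0, 0,0,-0.1,0,0,0, 0.038,-0.032,-0.11,0,0,-5, 0.076,-0.064,-0.11,0,0,-10, 0.114,-0.096,-0.11,0,0,-15, 0.152,-0.127,-0.11,0,0,-20, 0.19,-0.159,-0.11,0,0,-25, 0.228,-0.191,-0.11,0,0,-28.4, 0.266,-0.223,-0.11,0,0,-28.4, 0.304,-0.255,-0.11,0,0,-28.4, 0.342,-0.286,-0.11,0,0,-28.4, 0.38,-0.318,-0.11,0,0,-28.4, 0.418,-0.35,-0.11,0,0,-28.4, 0.456,-0.382,-0.11,0,0,-28.4, 0.476,-0.398,-0.11,0,0,-28.4, 0.476,-0.398,-0.11,0,0,-28.4, 0.476,-0.398,-0.11,0,0,-28.4, 0.476,-0.398,-0.11,0,0,-28.4]' 0 20; python3 -c "
from h import *
delta((.445,.014,.118),.063)
print(arm.observe()['q'])
cv2.imwrite('pics/s1.png',optics.capture('scene')[:,:,::-1])"
```

```text
time: 1.9
tcp_pos: [0.4444, 0.0144, 0.3411]
ee_rot: [2.29, -2.148, 0.001]
ft_force: [0.3, 0.3, -0.4]
finger_gap: 0.0003
t 1.9 tcp [0.4444 0.0144 0.3411] shift mm [ 2.000e-01 -8.000e-01  2.231e+02]
turn deg [ 0.05 -0.07  0.06]
[ 4.79176656e-01 -9.07502480e-02 -2.72314944e-01  8.34490929e-04
 -1.39053191e+00  1.15558527e+00]
```

View pics/s1.png

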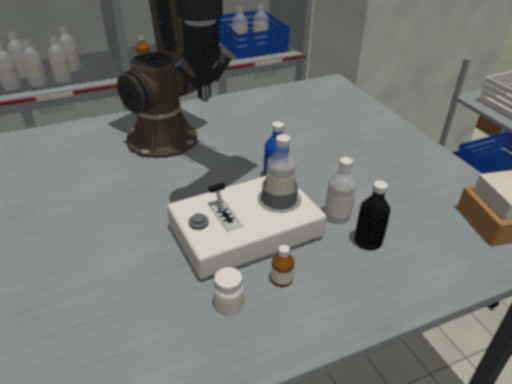

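The arm is at z = 0.34 on the robot side of the lever with the scene undisturbed. Next, down behind the bar.

```bash
python3 -m pendant '[0,0,0.05,0,0,0, 0,0,0.1,0,0,0, 0,0,0.15,0,0,0, 0,0,0.19,0,0,0, 0,0,0.21,0,0,0, 0,0,0.222,0,0,0, 0,0,0.222,0,0,0, 0,0,0.222,0,0,0]'; python3 -c "
from h import *
delta((.445,.014,.118),.063)
for n in ('scene','top'):
  a=optics.capture(n);a=a[110:290,130:370] if n=='scene' else a[140:300,190:350]
  cv2.imwrite('pics/2'+n+'.png',cv2.resize(a,None,fx=3,fy=3)[:,:,::-1])"
```

```text
time: 2.75
tcp_pos: [0.4445, 0.0152, 0.1195]
ee_rot: [2.293, -2.145, 0.001]
ft_force: [-0.2, -0.8, 0.1]
finger_gap: -0.0002
t 2.75 tcp [0.4445 0.0152 0.1195] shift mm [ 1.2 -0.4  1.5]
turn deg [ 0.04 -0.08  0.2 ]
```

View pics/2scene.png

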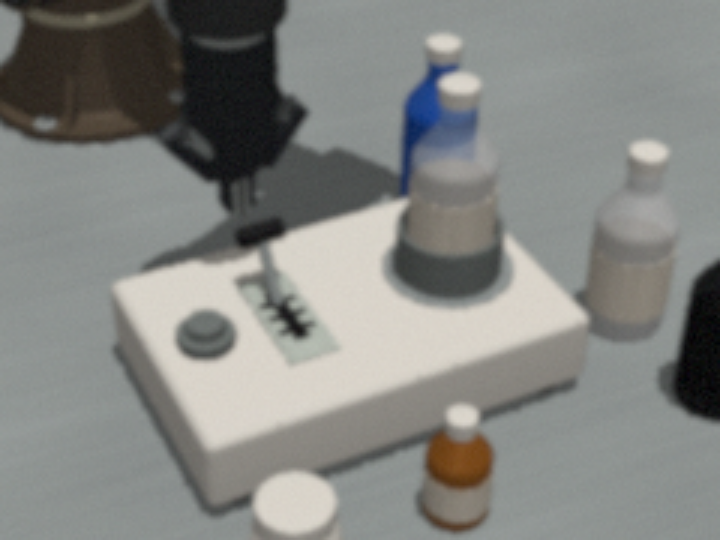

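View pics/2top.png

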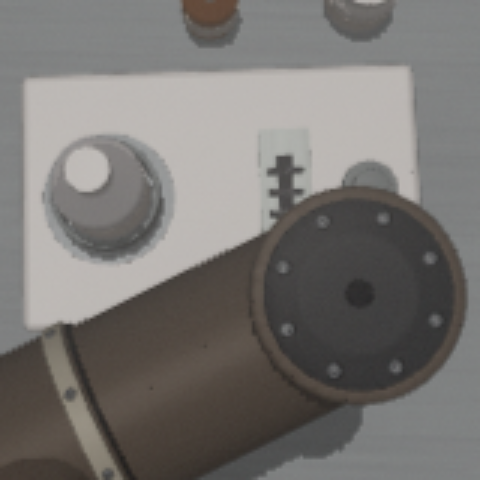

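```bash
python3 -c "
from h import *
cv2.imwrite('pics/3.png',cv2.resize(optics.capture('scene'),None,fx=1.5,fy=1.5)[:,:,::-1])
print(arm.observe()['q'])"
```

```text
[ 0.48004066  0.08641005 -0.63141797  0.00130426 -0.85224661  1.15548516]
```

View pics/3.png

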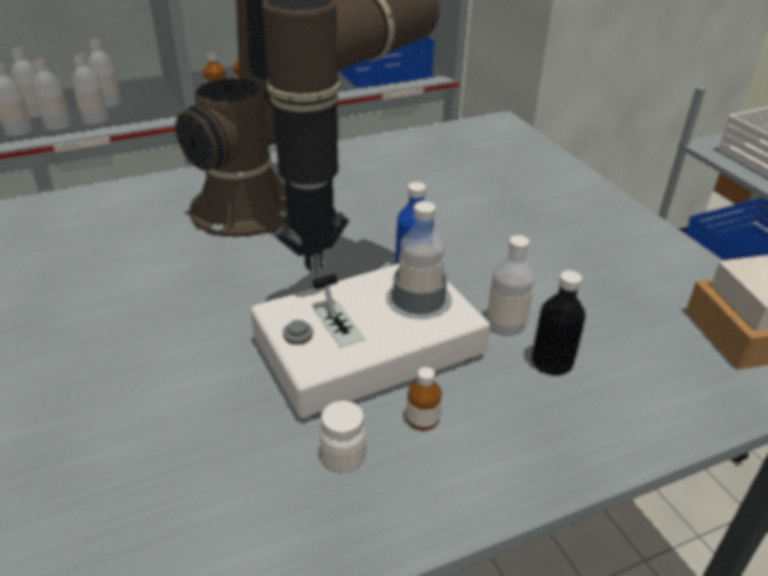

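The forearm passes well above the bottles. The first part of the push is along tool -y.

```bash
python3 -m pendant '[0.001,-0.012,0.001,0,0,0, 0.001,-0.024,0.001,0,0,0, 0.001,-0.036,0.001,0,0,0, 0.001,-0.048,0.001,0,0,0, 0.001,-0.058,0.001,0,0,0, 0.001,-0.066,0.001,0,0,0, 0.001,-0.074,0.001,0,0,0, 0.001,-0.074,0.001,0,0,0]'; python3 -c "
from h import *
p=[.53956,.0749,.06306]
delta(mix(p,(.033,-.055,.118)),.063)
cv2.imwrite('pics/4.png',cv2.resize(optics.capture('scene')[110:290,130:370],None,fx=3,fy=3)[:,:,::-1])"
```

```text
time: 3.7
tcp_pos: [0.5199, 0.019, 0.119]
ee_rot: [-2.293, 2.147, -0.002]
ft_force: [-0.0, 0.0, 0.0]
finger_gap: 0.0002
t 3.7 tcp [0.5199 0.019  0.119 ] shift mm [  0.6 -56.1   1.1]
turn deg [-0.08 -0.04  0.15]
```

View pics/4.png

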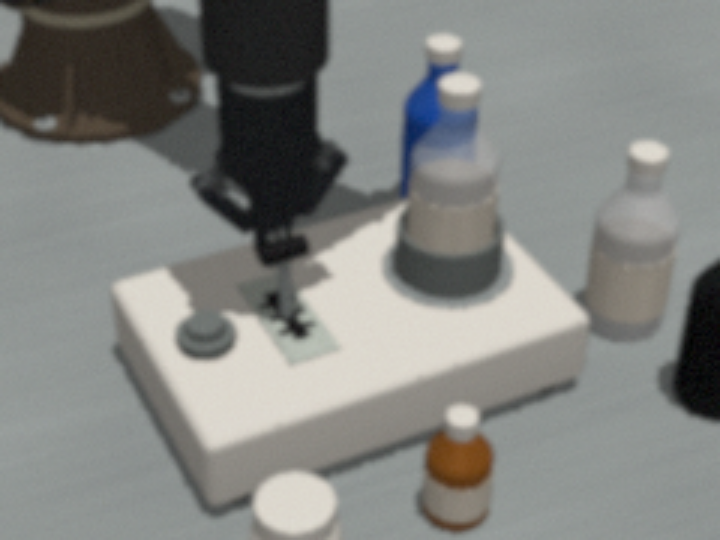

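The bar has clicked to upright (slow), at crop (280,248), with no load on the fingers. Continuing to fast.

```bash
python3 -m pendant '[0.0005,-0.01,0.001,0,0,0, 0.0005,-0.02,0.001,0,0,0, 0.0005,-0.03,0.001,0,0,0, 0.0005,-0.038,0.001,0,0,0, 0.0005,-0.044,0.001,0,0,0, 0.0005,-0.05,0.001,0,0,0, 0.0005,-0.05,0.001,0,0,0]'; python3 -c "
from h import *
p=[.53956,.0749,.06306]
delta(mix(p,(.033,-.055,.118)),.063)
cv2.imwrite('pics/5.png',cv2.resize(optics.capture('scene')[110:290,130:370],None,fx=3,fy=3)[:,:,::-1])"
```

```text
time: 4.45
tcp_pos: [0.5699, 0.0217, 0.1179]
ee_rot: [-2.292, 2.147, -0.002]
ft_force: [0.2, 0.3, -0.3]
finger_gap: 0.0002
t 4.45 tcp [0.5699 0.0217 0.1179] shift mm [ 0.  -6.  -0.1]
turn deg [-0.07 -0.04  0.13]
```

View pics/5.png

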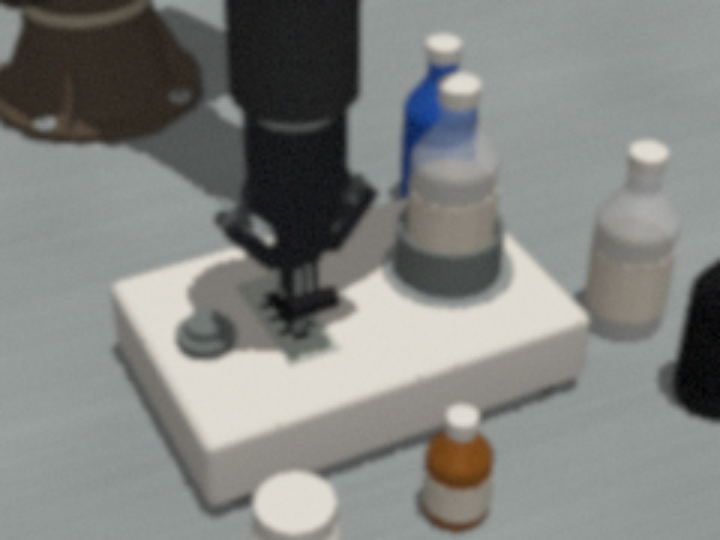

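```bash
python3 -m pendant '[0,0.01,0,0,0,0, 0,0.025,0,0,0,0, 0,0.035,-0.02,0,0,0, 0,0.035,-0.06,0,0,0, 0,0.035,-0.1,0,0,0, 0,0.035,-0.1,0,0,0]'; python3 -c "
from h import *
p=[.53956,.0749,.06306]
for a in (.9,.95,1.0,1.05,1.1): print(a,(proj('scene',mix(p,(.095*np.sin(a-.55),-.055,.05+.095*np.cos(a-.55))))-[180,150])*6)
delta((.5465,-.0496,.13),.063)
cv2.imwrite('pics/6.png',cv2.resize(optics.capture('scene')[150:250,180:300],None,fx=6,fy=6)[:,:,::-1])"
```

```text
time: 5.1
tcp_pos: [0.5364, 0.0199, 0.2238]
ee_rot: [-2.288, 2.141, -0.01]
ft_force: [0.7, 0.2, -0.8]
finger_gap: -0.0001
0.9 [305.4246184  322.45103071]
0.95 [310.37781387 332.41407965]
1.0 [315.25411013 342.72274565]
1.05 [320.0381783  353.34720707]
1.1 [324.71488784 364.25621893]
t 5.1 tcp [0.5364 0.0199 0.2238] shift mm [70.1 -4.5 93.8]
turn deg [-0.6   0.05  0.18]
```

View pics/6.png

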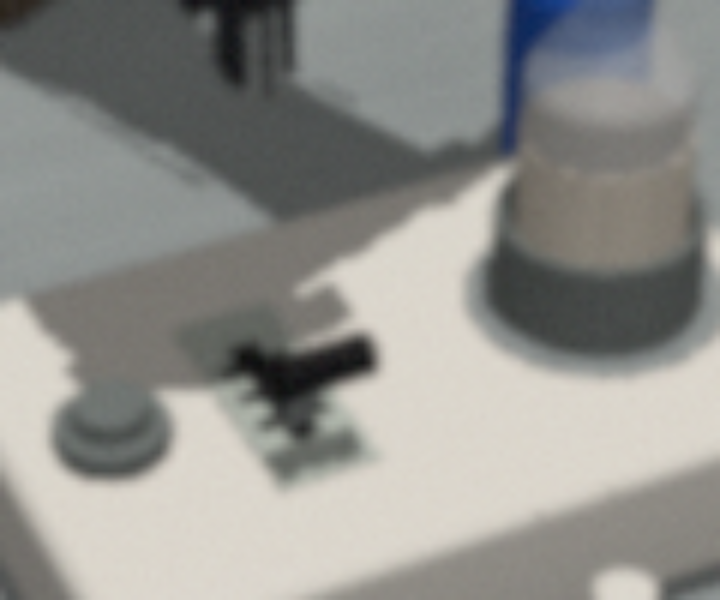

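The bar is at crop (325,367) and the prediction for 1.10 rad (fast) is (325,364), so fast is confirmed. Next, over to the button.

```bash
python3 -m pendant '[0.035,-0.002,0,0,0,0, 0.07,-0.0045,0,-0.6,0,0, 0.07,-0.0045,0.02,-0.6,0,0, 0.07,-0.0045,0.05,-0.6,0,0, 0.07,-0.0045,0.08,-0.6,0,0, 0.07,-0.0045,0.105,-0.6,0,0, 0.07,-0.0045,0.115,-0.6,0,0, 0.07,-0.0045,0.115,-0.6,0,0, 0.07,-0.0045,0.115,-0.6,0,0]'; python3 -c "
from h import *
delta((.5465,-.0496,.098),.063)
print(arm.observe()['ft_force'])
cv2.imwrite('pics/7.png',cv2.resize(optics.capture('scene')[150:250,180:300],None,fx=6,fy=6)[:,:,::-1])"
```

```text
time: 6.05
tcp_pos: [0.5451, -0.0495, 0.1067]
ee_rot: [2.292, -2.146, -0.004]
ft_force: [0.3, -0.1, -0.3]
finger_gap: 0.0001
t 6.05 tcp [ 0.5451 -0.0495  0.1067] shift mm [ 0.2 -1.4  8.7]
turn deg [0.17 0.05 0.17]
[ 0.26025864 -0.14005097 -0.34775361]
```

View pics/7.png

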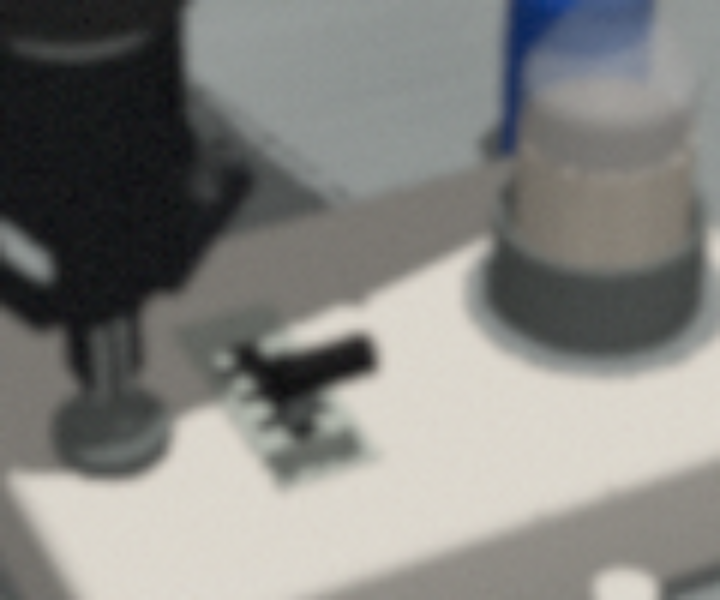

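The tips are centred just above the button cap, at crop (108,395). Pressing down gradually.

```bash
python3 -m pendant '[0,-0.0014,0.004,0,0,0, 0,-0.0014,0.007,0,0,0, 0,-0.0014,0.009,0,0,0, 0,-0.0014,0.011,0,0,0, 0,-0.0014,0.011,0,0,0]'; python3 -m pendant '[0,0,0.001,0,0,0, 0,0,0.002,0,0,0, 0,0,0.002,0,0,0]'
```

```text
time: 6.6
tcp_pos: [0.5479, -0.0491, 0.0966]
ee_rot: [-2.293, 2.146, 0.001]
ft_force: [2.8, 0.4, 3.7]
finger_gap: 0.0004
time: 6.9
tcp_pos: [0.548, -0.0491, 0.0959]
ee_rot: [-2.294, 2.145, 0.001]
ft_force: [-3.3, 1.5, 15.1]
finger_gap: -0.0
```

```bash
python3 -m pendant '[0,0,0.001,0,0,0, 0,0,0.001,0,0,0, 0,0,0.001,0,0,0]'; python3 -c "
from h import *
cv2.imwrite('pics/8.png',cv2.resize(optics.capture('scene')[190:250,170:260],None,fx=8,fy=8,interpolation=2)[:,:,::-1])"
```

```text
time: 7.2
tcp_pos: [0.548, -0.0491, 0.096]
ee_rot: [-2.294, 2.145, -0.0]
ft_force: [-3.4, 1.9, 12.3]
finger_gap: -0.0001
```

View pics/8.png

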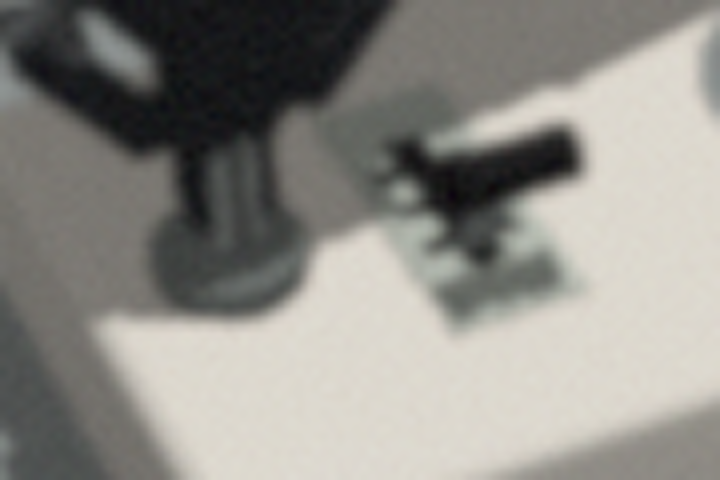

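Force jumped to 12–15 N with no further travel, and the cap is flush, so the button is at its stop. One slightly firmer press for margin, then straight up.

```bash
python3 -m pendant '[0,0,0.002,0,0,0, 0,0,0.002,0,0,0, 0,0,0.002,0,0,0]';  python3 -m pendant '[0,0,-0.006,0,0,0, 0,0,-0.02,0,0,0, 0,0,-0.06,0,0,0, 0,0,-0.11,0,0,0, 0,0,-0.16,0,0,0, 0,0.04,-0.2,0,0,0, 0,0.08,-0.22,0,0,0, 0,0.12,-0.22,0,0,0, 0,0.12,-0.22,0,0,0, 0,0.12,-0.22,0,0,0]'; python3 -c "
from h import *
for n in ('scene','top'): cv2.imwrite('pics/9'+n+'.png',cv2.resize(optics.capture(n),None,fx=1.5,fy=1.5)[:,:,::-1])
cv2.imwrite('pics/9c.png',cv2.resize(optics.capture('scene')[150:250,180:300],None,fx=6,fy=6)[:,:,::-1])"
```

```text
time: 7.55
tcp_pos: [0.548, -0.0491, 0.0958]
ee_rot: [-2.294, 2.144, -0.001]
ft_force: [-6.0, 3.6, 19.4]
finger_gap: -0.0004
time: 8.55
tcp_pos: [0.4268, -0.0575, 0.3158]
ee_rot: [-2.294, 2.143, -0.001]
ft_force: [0.6, 0.4, -0.3]
finger_gap: -0.0001
```

View pics/9scene.png

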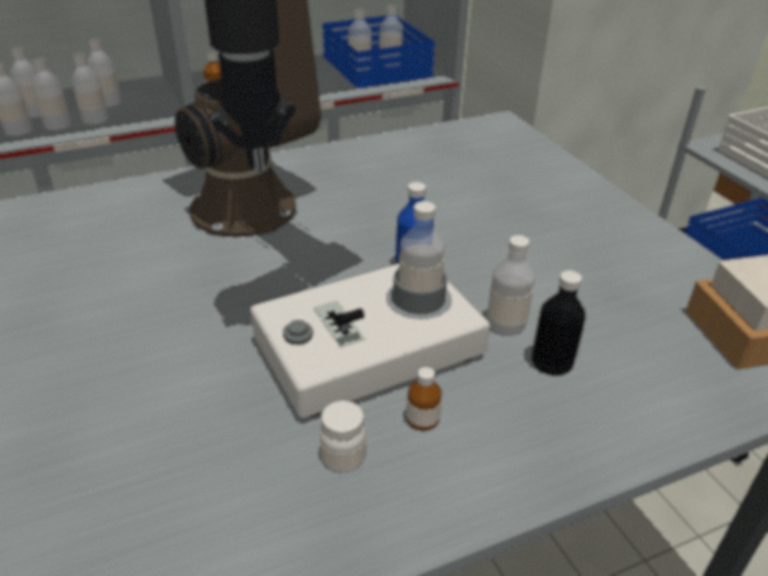

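View pics/9c.png

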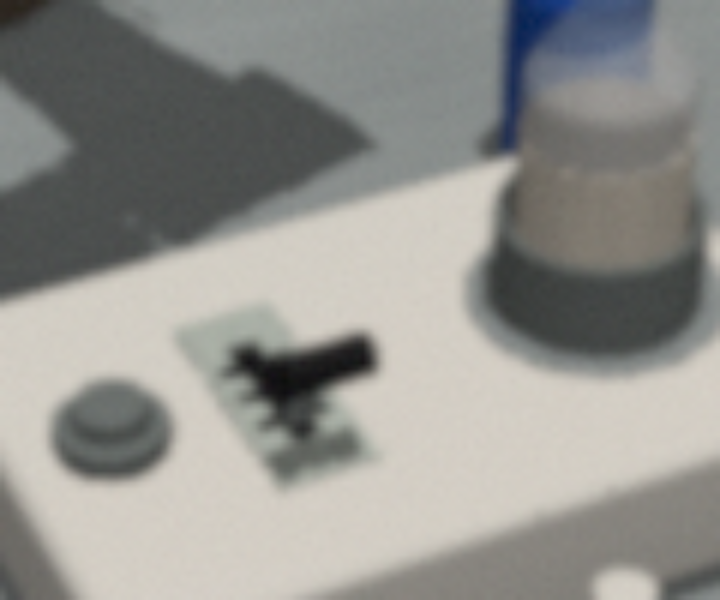

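View pics/9top.png

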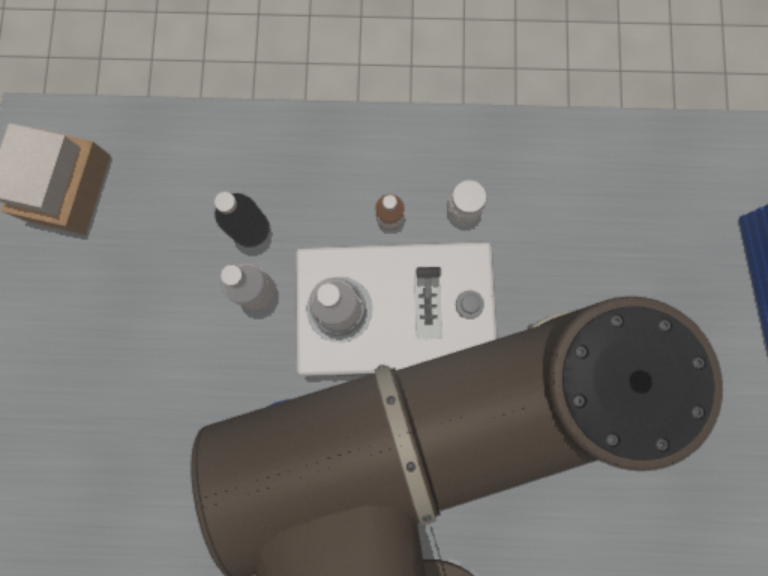

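The lever is at fast (top view (428,272)), the button has sprung back out (crop (110,405)), and all the bottles and the jar are where they were. The gripper is clear, so I'm handing in.

```bash
python3 -c "
from plant import finish_job
print(finish_job())"
```

```text
the job is handed in; nothing more can be done
None
```

The mixer is set to fast and the start button has been pressed, in that order. I handed the job in at about 8.7 s.

- **Lever:** I pushed it with closed fingertips from off, through the slow click, to fast. In the scene picture the crossbar was within about half a pixel of where it should be at 1.10 rad. It was still there after the button press.
- **Start button:** I then pressed it to its hard stop. The force rose to 12–19 N with no more travel, and the cap looked flush. After I lifted off, the last picture showed it sprung back out. I judged "fully in" from force and pictures, because the button's travel is not reported.
- **Surroundings:** The load bottle, saline bottle, vial and jar looked unmoved in the last pictures. The gripper was well clear, with forces near zero.

No check failed. My first fit of the mixer's pose was off by up to about 3 pixels at the housing corners, probably because they are rounded. The lever and button positions agreed with it to about 1 mm.

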